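# Find the loose bolt under the radio strip's cover

## Robot

A 6-joint arm with a two-finger parallel gripper is mounted at the origin on the work surface. World frame = base frame: x ahead of the robot, y to its left, z up, the work surface at z = 0. Lengths are in m, angles in degrees, forces in N, time in s.
With the tool pointing down it reaches from about 0.4 to 0.825 m from the base axis. Payload 7 kg.
Tool frame: the origin (TCP) lies midway between the tips of the shut fingers; the grasp point (between the pads) lies 19 mm behind it; z points along the fingers, y is the direction in which the jaws open and shut (so a half turn about z gives the same grasp; the last joint's range is limited). The gripper opens to 88 mm and grips with 3 to 60 N. Pads are 19 mm wide; open, the fingers measure 130 mm over their backs; the gripper's body (78 mm by 193 mm) begins 47 mm behind the grasp point.
Start: joints at [85.491, 20.546, 0.682, 0, -70.136, -16.507], TCP at [0.242, 0.63, 0.227] pointing down, gripper open.
Joint ranges: [-176.03, 176.03], [-82.01, 121.73], [-58.28, 71.71], [-173.87, 95.51], [-174.79, -0.11], [-173.66, 173.66]. Speed limits (degrees/s): [136.94, 136.94, 172.46, 180, 180, 180].

## Interface

Orientations are given as a 3x3 rotation matrix whose columns are the frame's x, y, z axes.
In Python, from rig import robot gives the robot as it stands. Calls block until the motion is done:
- robot.goto(position, orientation): joint-space move of the TCP to a pose.
- robot.servo_line(position, ori=None, speed=0.15): straight line of the TCP; ori=None keeps the orientation; speed is the mean speed in m/s.
- robot.movej(angles): joint-space move.
- robot.move_gripper(opening): opening from 0.0 (shut) to 1.0 (fully open); the grip force is fixed at half the most; returns when the fingers have stopped.
- robot.dwell(seconds).
- robot.ik(position, orientation): joint angles nearest the present ones, or None.
- robot.grab_frame(name): name is "side" or "top"; returns (picture, depth): 400x640x3 uint8, red, green, blue; 400x640 float32, m along the optical axis (not along the pixel's ray), 0 where there is no reading.
- robot.camera_info(name): a dict with "vfov" (degrees; the focal length in pixels is half the picture's height over the tangent of half this angle, whatever the lens; pixels are square), "cx", "cy" (the principal point, pixels), "view" (4x4, takes a point from world to camera coordinates). Camera axes: x right, y down, z forward; pixel columns grow to the right and rows downward; lengths in m; the calibration is good to about 2 mm. A picture is of the moment at which its call begins. camera_info takes no time and is no camera call.
A pose or a line that the arm cannot do raises robot.Unreachable and nothing moves.
- robot.job_done(): hands the job in, once; it reports no verdict.
Readings, each from a call of its own:
- robot.read_t(): time.
- robot.read_qpos(): joint angles.
- robot.read_qvel(): joint speeds.
- robot.read_effort(): joint torques, N m.
- robot.read_position(): TCP position.
- robot.read_tcp_rot(): TCP orientation.
- robot.read_force(): force on the tool from outside, world axes, zero at the start.
- robot.read_ft_torque(): the same for the moment, N m.
- robot.read_grip_width(): opening from 0.0 (shut) to 1.0 (fully open).
Only numpy, scipy, OpenCV 4.12 (cv2) and the standard library are available. Lean on these libraries where they do the work, as an engineer would, in place of code of your own. Each camera call takes 0.05 s, during which the arm holds its last target.

## Task

Lift the freshly printed cover plate off the bolt strip by its edges, without touching the printed face, and lay it printed side up, flat, centred and lengthwise across the two rails of the drying rack. Then tap the capped bolts on top to find the one that gives, lift that bolt's cap by its black tab to well over half open, and finish while still holding the tab so that a colleague can get at the bolt. Keep the other two caps shut and leave everything else on the desk where it is.

Things in the scene. Friction and masses are not known exactly. Their poses are not given: they have to be found in the camera images.
- strip: grey bolt strip fixed to the desk, 252 mm long (its y axis), 44 mm wide (its x axis, +x away from the robot), 12 mm thick, with a post at each end (40 mm along x, 12 mm along y, centred 118 mm either side of the middle, tops 60 mm above the desk). Origin: centre of its underside. Three identical capped bolts stand on it in a row, 70 mm apart, one at the centre
- plate: freshly printed cover plate, loose, about 150 g, 250 mm long (its y axis), 50 mm wide (x), 5 mm thick; origin: centre of its underside. At the start it lies on the strip's two posts, in line with the strip, its underside 22 mm above the caps' tops. A white unprinted margin 6 mm wide runs round it; only the edges and margin may be touched
- print: the printed panel of the plate (blue with yellow bands, 238 x 38 mm, inside the white margin, both faces): must not be touched. Moves with the plate; same origin and axes as the plate
- rack: fixed drying rack: aluminium base 190 mm long (its y axis), 80 mm wide (x), 8 mm thick, with two rubber-topped cross rails, each 70 mm along x and 12 mm along y, 80 mm either side of the middle. Origin: centre of the underside; rails' tops 56 mm above the desk. The plate goes flat across both rails, centred, its long axis along the rack's
- bolt_a: seat of capped bolt a; origin: on the bolt's axis at the strip's top face, 12 mm above the desk; axes as the strip's, x from the cap's hinge to its tab. Closed cap's top, where to tap: 26 mm above this point. Hinge line: along y at x = -18 mm, 6 mm above this point. The row's order changes from run to run; one bolt of the three is loose and looks like the others
- mount_a (a joint): how far bolt a has sunk, m, 0 at rest. A tight bolt does not give. The loose one starts to sink at about 1 N, is 6 mm down at its stop at about 4 N, and springs back up
- cap_a (a joint): opening of cap a, rad: 0 shut, 1.2 fully open. Orange cap, 36 x 36 x 20 mm, hinged at its lower edge on the robot's side; the tab side swings up and towards the robot. A light spring shuts it if let go (about 0.5 N at the tab)
- tab_a: black lifting tab of cap a: a bar 40 mm long (along x), 10 mm wide (y), 10 mm thick (z), on the cap's side away from the robot; origin at its centre, 38 mm from the bolt's axis and 32 mm above the desk when shut; its outer 36 mm overhang the bare desk beyond the strip's edge. Axes as the strip's when shut; turns with the cap
- bolt_b: seat of capped bolt b; origin: on the bolt's axis at the strip's top face, 12 mm above the desk; axes as the strip's, x from the cap's hinge to its tab. Closed cap's top, where to tap: 26 mm above this point. Hinge line: along y at x = -18 mm, 6 mm above this point. The row's order changes from run to run; one bolt of the three is loose and looks like the others
- mount_b (a joint): how far bolt b has sunk, m, 0 at rest. A tight bolt does not give. The loose one starts to sink at about 1 N, is 6 mm down at its stop at about 4 N, and springs back up
- cap_b (a joint): opening of cap b, rad: 0 shut, 1.2 fully open. Orange cap, 36 x 36 x 20 mm, hinged at its lower edge on the robot's side; the tab side swings up and towards the robot. A light spring shuts it if let go (about 0.5 N at the tab)
- tab_b: black lifting tab of cap b: a bar 40 mm long (along x), 10 mm wide (y), 10 mm thick (z), on the cap's side away from the robot; origin at its centre, 38 mm from the bolt's axis and 32 mm above the desk when shut; its outer 36 mm overhang the bare desk beyond the strip's edge. Axes as the strip's when shut; turns with the cap
- bolt_c: seat of capped bolt c; origin: on the bolt's axis at the strip's top face, 12 mm above the desk; axes as the strip's, x from the cap's hinge to its tab. Closed cap's top, where to tap: 26 mm above this point. Hinge line: along y at x = -18 mm, 6 mm above this point. The row's order changes from run to run; one bolt of the three is loose and looks like the others
- mount_c (a joint): how far bolt c has sunk, m, 0 at rest. A tight bolt does not give. The loose one starts to sink at about 1 N, is 6 mm down at its stop at about 4 N, and springs back up
- cap_c (a joint): opening of cap c, rad: 0 shut, 1.2 fully open. Orange cap, 36 x 36 x 20 mm, hinged at its lower edge on the robot's side; the tab side swings up and towards the robot. A light spring shuts it if let go (about 0.5 N at the tab)
- tab_c: black lifting tab of cap c: a bar 40 mm long (along x), 10 mm wide (y), 10 mm thick (z), on the cap's side away from the robot; origin at its centre, 38 mm from the bolt's axis and 32 mm above the desk when shut; its outer 36 mm overhang the bare desk beyond the strip's edge. Axes as the strip's when shut; turns with the cap
- mug: bystander: blue mug, 76 mm across, 85 mm tall; origin: centre of its underside
- wrench: bystander: steel wrench, 150 mm long, lying flat along its x axis
- stapler: bystander: red stapler, 130 x 34 x 40 mm; origin: centre of its underside
- tape: bystander: yellow roll of tape lying flat, 76 mm across, 24 mm tall; origin: centre of its underside
- calculator: bystander: grey desk calculator, 150 x 100 x 21 mm; origin: centre of its underside
- jar: bystander: closed jar, 60 mm across, 80 mm tall; origin: centre of its underside
- radio: bystander: black hand-held radio standing upright, 36 x 60 x 115 mm, with an aerial up to 185 mm; origin: centre of its underside
Things that resemble listed ones, but are neither listed nor needed, are in the scene too. Leave any pink, purple or yellow look-alike of the rack alone.

How it is judged:
By the outcome, as a careful person would: the job done as asked, in the order asked, and still so for the second after the job is handed in, while the arm keeps its last pose, push and grip.
It also fails if it takes over 58 s, if anything falls off the work surface, if the arm or the gripper's body presses on something with over 40 N, if the wrist force passes 120 N, or if a joint passes its speed limit or range.

## Working session

There is one attempt and no reset: what is moved stays moved. The work goes in short steps, each a Python script; the robot and the scene stay as the last script left them, time stands still between calls to the robot, and variables do not carry over. Pictures are saved under pics/ and viewed, and the job is handed in when it is done.

```bash
ls; mkdir -p pics
python3 - <<'E'
from rig import robot
import cv2, numpy as np
for n in("side","top"):
    p,d=robot.grab_frame(n); cv2.imwrite(f"pics/{n}0.png",p[:,:,::-1]); np.savez(f"{n}0.npz",p=p,d=d)
    print(n,robot.camera_info(n), (d>0).mean())
print(robot.read_t(),robot.read_tcp_rot(),robot.read_grip_width(),robot.read_force())
E
```

```text
pics
side {'vfov': 45.52975068551231, 'cx': 317.81739720856586, 'cy': 195.45920258693957, 'view': array([[ 0.81223696, -0.58326942, -0.00824073, -0.4201846 ],
       [-0.36710237, -0.50013084, -0.7842863 ,  0.25034663],
       [ 0.45332877,  0.64005151, -0.62034434,  1.24928517],
       [ 0.        ,  0.        ,  0.        ,  1.        ]])} 0.99606640625
top {'vfov': 44.889688617043646, 'cx': 314.2162759979812, 'cy': 200.7175565676575, 'view': array([[ 0.00978825, -0.99992733,  0.0070377 ,  0.03035092],
       [-0.99260228, -0.01056782, -0.12095056,  0.53666585],
       [ 0.12101615, -0.00580174, -0.99263358,  1.27943368],
       [ 0.        ,  0.        ,  0.        ,  1.        ]])} 0.996
0.1 [[ 9.33440968e-01 -3.58730814e-01 -4.03588287e-04]
 [-3.58731018e-01 -9.33439919e-01 -1.40474919e-03]
 [ 1.27201402e-04  1.45603008e-03 -9.99998932e-01]] 0.9976987299207501 [-0.90952126 -0.33402021 -0.43317152]
```

View pics/side0.png

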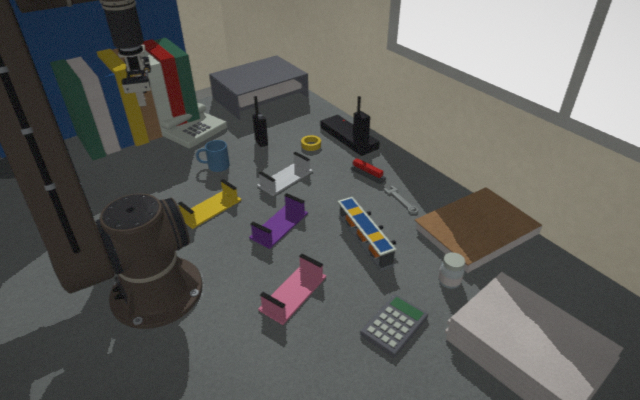

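View pics/top0.png

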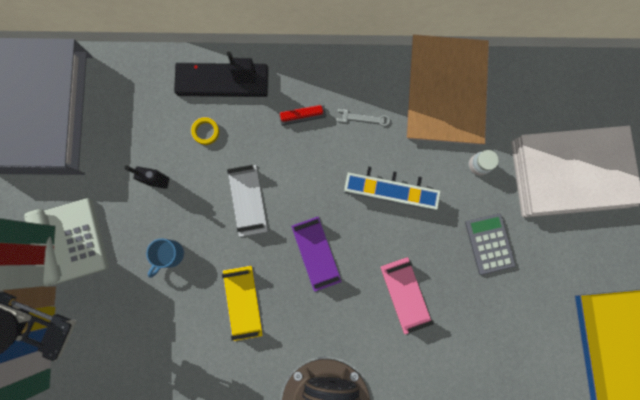

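The top view shows the plate at about (392,190), with three black tabs sticking out above it. The aluminium rack is at (247,200), and the yellow, purple and pink look-alikes are nearby. Next I'll measure the plate, tabs and rack.

```bash
cat > h.py <<'E'
import numpy as np, cv2
from rig import robot
def cam(n):
    c=robot.camera_info(n); f=200/np.tan(np.radians(c['vfov']/2)); V=np.array(c['view']); return f,c['cx'],c['cy'],V
def world(n,d):
    f,cx,cy,V=cam(n); v,u=np.mgrid[0:400,0:640]
    P=np.stack([(u-cx)/f*d,(v-cy)/f*d,d],-1)
    return (P-V[:3,3])@V[:3,:3]
def ray(n,uv,z):
    f,cx,cy,V=cam(n); uv=np.atleast_2d(uv).astype(float)
    D=np.c_[(uv[:,0]-cx)/f,(uv[:,1]-cy)/f,np.ones(len(uv))]@V[:3,:3]
    o=-V[:3,:3].T@V[:3,3]
    return o+D*((z-o[2])/D[:,2])[:,None]
def rect(n,mask,z):
    c=max(cv2.findContours(mask.astype(np.uint8),cv2.RETR_EXTERNAL,cv2.CHAIN_APPROX_NONE)[0],key=cv2.contourArea)
    w=ray(n,c[:,0,:],z)[:,:2]
    (x,y),(a,b),t=cv2.minAreaRect((w*1000).astype(np.float32))
    if a<b: a,b,t=b,a,t+90
    return x,y,a,b,(t+90)%180-90   # mm, t = long-axis angle from world x
def load(n,i=0):
    q=np.load(f"{n}{i}.npz"); return q['p'],q['d']
E
python3 - <<'E'
from h import *
for n in("top","side"):
    p,d=load(n); W=world(n,d); hsv=cv2.cvtColor(p,cv2.COLOR_RGB2HSV)
    z=W[...,2]
    if n=="top": boxes={'plate':(335,160,450,220),'rack':(215,155,280,245)}
    else: boxes={'plate':(325,185,410,275),'rack':(250,145,325,200)}
    for k,(a,b,c,e) in boxes.items():
        R=np.zeros(z.shape,bool); R[b:e,a:c]=1
        zz=z[R]*1000
        print(n,k,np.histogram(zz,bins=range(-10,100,5))[0])
        if k=='plate':
            m=R&(z>.055)&(z<.075); print(rect(n,m,.065), W[m].mean(0))
            h=hsv; mb=R&((h[...,0]>100)&(h[...,0]<125)&(h[...,1]>120)|(h[...,0]>15)&(h[...,0]<35)&(h[...,1]>120))
            mb=cv2.morphologyEx(mb.astype(np.uint8),cv2.MORPH_CLOSE,np.ones((5,5)))
            print('print',rect(n,mb,.065))
            mw=R&(z>.05); 
        else:
            for s in range(1):
                m=(R&(z>.047)&(z<.066)).astype(np.uint8)
                N,l,st,ce=cv2.connectedComponentsWithStats(m)
                for i in range(1,N):
                    if st[i,4]>15: print('rail',st[i],rect(n,l==i,.056),W[l==i].mean(0))
            m=R&(z>.003)&(z<.02)
    a,b,c,e=(210,150,450,250) if n=="top" else (240,140,420,280)
    cv2.imwrite(f"pics/{n}crop.png",cv2.resize(p[b:e,a:c,::-1],None,fx=3.3 if n=="top" else 4,fy=3.3 if n=="top" else 4,interpolation=cv2.INTER_CUBIC))
E
```

```text
top plate [ 170 2271 2216  214   64   21   13    2   29   75   13    0    1   48
  868  829   29    0    0    0    0]
(562.3683471679688, -170.18438720703125, 250.3365936279297, 50.16210174560547, 79.14608001708984) [ 0.56235775 -0.17032909  0.06481547]
print (562.2760009765625, -169.3967742919922, 232.1141357421875, 35.88050842285156, 79.17900085449219)
top rack [ 154 1795 1973 1199  359   22   16   13   18    7   10   11   77  159
   12    0    0    0    0    0    0]
rail [227 164  27  10 129] (617.6514892578125, 235.3041229248047, 70.24493408203125, 14.227826118469238, -79.15194416046143) [0.6181856  0.23588641 0.05533301]
rail [237 223  27   9 127] (461.5932312011719, 205.0118865966797, 70.51094055175781, 12.090632438659668, -79.0694351196289) [0.4615084  0.20494074 0.05636409]
side plate [  50 2929 2563  262  194   84   68   69   94   97   26   24   14   42
  628  472    5    0    0    0    0]
(557.3087158203125, -174.22544860839844, 260.27044677734375, 52.72871780395508, 79.16149139404297) [ 0.55597602 -0.18144434  0.06446217]
print (560.1841430664062, -170.05557250976562, 232.07115173339844, 35.15638732910156, 79.19786834716797)
side rack [  32 1387 1530  516  155   51   49   46   35   44   40   44   80   98
    4    0    0    0    0    0    0]
rail [293 152  17  11  72] (611.6484985351562, 230.67767333984375, 76.150390625, 20.218868255615234, -77.48330497741699) [0.61388769 0.23270824 0.0540475 ]
rail [258 171  17  11  74] (455.7391357421875, 202.41241455078125, 75.56813049316406, 18.995553970336914, -78.04677963256836) [0.45711883 0.20419353 0.05478952]
rail [284 193  17   7  59] (461.5666198730469, 62.717987060546875, 55.82452392578125, 19.282163619995117, -69.95114326477051) [0.46270203 0.06721105 0.05473505]
```

View pics/topcrop.png

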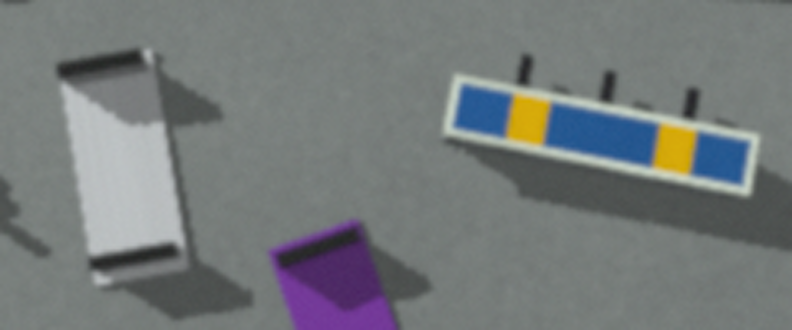

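View pics/sidecrop.png

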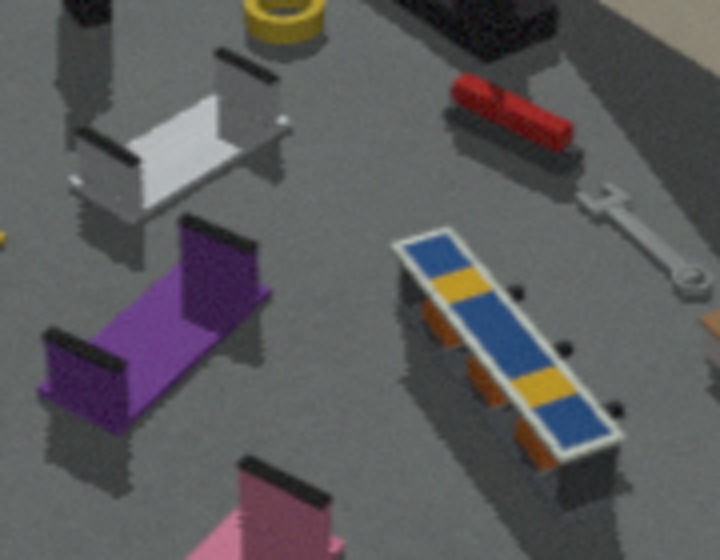

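Plate centre is about (561,-170) mm with its long axis at 79.15°. Rack centre is about (539,220) mm with its long axis at 11.0°. Next I'll check IK for the planned poses.

```bash
cat >> h.py <<'E'
def Rd(a):  # tool down, tool x at angle a (deg)
    a=np.radians(a); c,s=np.cos(a),np.sin(a)
    return np.array([[c,s,0],[s,-c,0],[0,0,-1.]])
S=np.array([.5613,-.170]); SA=79.15
sy=np.array([np.cos(np.radians(SA)),np.sin(np.radians(SA))]); sx=np.array([sy[1],-sy[0]])
K=np.array([.5386,.2199]); KA=11.0
def tab(off,th,r=44,zg=32,back=16):
    """TCP pose holding tab at bolt off (m along sy), cap angle th rad, r mm from axis"""
    ux=np.array([*sx,0]); uz=np.array([0,0,1.])
    c,s=np.cos(th),np.sin(th)
    rel=np.array([r+18,zg-back-18])*1e-3
    x=-.018+rel[0]*c-rel[1]*s; z=.018+rel[0]*s+rel[1]*c
    p=np.array([*(S+off*sy),0])+ux*x+uz*z
    tz=ux*s-uz*c; ty=np.array([*sy,0]); tx=np.cross(ty,tz)
    return p,np.c_[tx,ty,tz]
E
python3 - <<'E'
from h import *
for n,p,a in(("plate",[*S,.045],SA),("plate",[*S,.045],SA+180),("rack",[*K,.04],KA),("rack",[*K,.04],KA+180)):
    for z in(0,.12):
        q=np.array(p)+[0,0,z]; j=robot.ik(q,Rd(a)); print(n,a,z,None if j is None else np.round(j,1))
for o in(-.07,0,.07):
  for f in(1,-1):
    for th in(0,.5,1.0):
        p,R=tab(o,th); R=R*[f,f,1]; j=robot.ik(p,R); print(o,f,th,np.round(p,3),None if j is None else np.round(j,1))
E
```

```text
plate 79.15 0 [  2.2  22.5 -23.2   0.  -44.3 166.9]
plate 79.15 0.12 [  2.2  15.  -15.7   0.  -59.3 166.9]
plate 259.15 0 [  2.2  22.5 -23.2   0.  -44.3 -13.1]
plate 259.15 0.12 [  2.2  15.  -15.7   0.  -59.3 -13.1]
rack 11.0 0 [ 41.5  22.5 -24.    0.  -43.5  59.5]
rack 11.0 0.12 [ 41.5  14.8 -16.7   0.  -58.5  59.5]
rack 191.0 0 [  41.5   22.5  -24.     0.   -43.5 -120.5]
rack 191.0 0.12 [  41.5   14.8  -16.7    0.   -58.5 -120.5]
-0.07 1 0 [ 0.591 -0.247  0.016] [ -5.3  28.7 -17.2   0.  -44.2 -95.6]
-0.07 1 0.5 [ 0.585 -0.246  0.046] None
-0.07 1 1.0 [ 0.565 -0.242  0.069] [ -51.9   21.   -39.  -116.8  -38.3   58. ]
-0.07 -1 0 [ 0.591 -0.247  0.016] [ -5.3  28.7 -17.2   0.  -44.2  84.4]
-0.07 -1 0.5 [ 0.585 -0.246  0.046] None
-0.07 -1 1.0 [ 0.565 -0.242  0.069] [ -51.9   21.   -39.  -116.8  -38.3 -122. ]
0 1 0 [ 0.605 -0.178  0.016] [   1.3   27.9  -18.6    0.   -43.5 -102.1]
0 1 0.5 [ 0.598 -0.177  0.046] None
0 1 1.0 [ 0.578 -0.173  0.069] [ -47.8   21.5  -45.8 -129.1  -40.7   69.1]
0 -1 0 [ 0.605 -0.178  0.016] [  1.3  27.9 -18.6   0.  -43.5  77.9]
0 -1 0.5 [ 0.598 -0.177  0.046] None
0 -1 1.0 [ 0.578 -0.173  0.069] [ -47.8   21.5  -45.8 -129.1  -40.7 -110.9]
0.07 1 0 [ 0.618 -0.11   0.016] [   7.7   27.7  -19.     0.   -43.3 -108.6]
0.07 1 0.5 [ 0.611 -0.108  0.046] None
0.07 1 1.0 [ 0.591 -0.104  0.069] [ -41.8   23.3  -52.7 -142.8  -45.7   80. ]
0.07 -1 0 [ 0.618 -0.11   0.016] [  7.7  27.7 -19.    0.  -43.3  71.4]
0.07 -1 0.5 [ 0.611 -0.108  0.046] None
0.07 -1 1.0 [ 0.591 -0.104  0.069] [ -41.8   23.3  -52.7 -142.8  -45.7 -100. ]
```

```bash
python3 - <<'E'
from h import *
robot_ik=robot.ik
import re
s=open('h.py').read()
s=s.replace('def tab(off,th,r=44,zg=32,back=16):','def tab(off,th,phi,r=46,zg=32,back=16,dz=0):').replace('rel=np.array([r+18,zg-back-18])*1e-3','rel=np.array([r+18,zg-18])*1e-3').replace("""    tz=ux*s-uz*c;""","""    tz=ux*np.sin(phi)-uz*np.cos(phi); p=p+tz*back*1e-3+uz*dz;""")
open('h.py','w').write(s)
E
python3 - <<'E'
from h import *
for o in(-.07,0,.07):
  for th in(0,.5,1.0):
    print(o,th,[ (phi,None if (j:=robot.ik((a:=tab(o,th,phi))[0],a[1]*[-1,-1,1])) is None else np.round(j).astype(int).tolist()) for phi in(-.9,-.7,-.5,-.3,-.1,0,.1,.2,.3,.4)])
E
```

```text
-0.07 0 [(-0.9, [-7, 59, 27, -3, -110, 87]), (-0.7, [-7, 51, 18, -3, -96, 87]), (-0.5, [-7, 44, 8, -2, -82, 86]), (-0.3, [-6, 38, -2, -2, -68, 86]), (-0.1, [-6, 32, -12, -1, -52, 85]), (0, [-5, 29, -17, 0, -44, 84]), (0.1, [-5, 26, -22, 1, -36, 83]), (0.2, [-5, 24, -28, 3, -27, 81]), (0.3, [-4, 23, -34, 7, -16, 77]), (0.4, None)]
-0.07 0.5 [(-0.9, [-7, 56, 24, -3, -110, 86]), (-0.7, [-7, 49, 16, -3, -97, 87]), (-0.5, [-6, 42, 7, -2, -84, 86]), (-0.3, [-6, 35, -3, -2, -70, 86]), (-0.1, [-5, 29, -12, -1, -55, 85]), (0, [-5, 26, -18, 0, -47, 84]), (0.1, [-5, 23, -23, 1, -38, 83]), (0.2, [-4, 21, -28, 3, -29, 81]), (0.3, [-4, 19, -34, 6, -20, 78]), (0.4, None)]
-0.07 1.0 [(-0.9, [-7, 52, 20, -3, -109, 86]), (-0.7, [-7, 45, 12, -3, -96, 86]), (-0.5, [-6, 38, 3, -2, -83, 86]), (-0.3, [-6, 32, -6, -2, -70, 86]), (-0.1, [-5, 25, -15, -1, -55, 85]), (0, [-5, 22, -20, 0, -47, 84]), (0.1, [-4, 20, -25, 1, -39, 83]), (0.2, [-4, 17, -31, 3, -31, 81]), (0.3, [-4, 15, -37, 6, -21, 78]), (0.4, [-4, 14, -46, 20, -7, 64])]
0 0 [(-0.9, [-3, 58, 27, -7, -110, 83]), (-0.7, [-2, 51, 17, -6, -96, 83]), (-0
[... 1156 characters left out ...]
3, 10, -24, 60]), (0.3, None), (0.4, None)]
0.07 0.5 [(-0.9, [2, 55, 25, -11, -111, 78]), (-0.7, [3, 48, 16, -9, -98, 78]), (-0.5, [4, 41, 7, -7, -84, 78]), (-0.3, [5, 34, -3, -5, -70, 76]), (-0.1, [7, 28, -14, -2, -54, 73]), (0, [8, 25, -19, 0, -46, 71]), (0.1, [9, 22, -26, 3, -37, 67]), (0.2, [10, 20, -33, 9, -27, 61]), (0.3, [10, 17, -44, 26, -14, 45]), (0.4, None)]
0.07 1.0 [(-0.9, [2, 52, 21, -11, -110, 78]), (-0.7, [3, 45, 13, -9, -97, 78]), (-0.5, [4, 38, 4, -7, -84, 77]), (-0.3, [6, 31, -6, -5, -70, 76]), (-0.1, [8, 24, -16, -2, -55, 73]), (0, [9, 21, -22, 0, -47, 70]), (0.1, [10, 19, -28, 3, -38, 66]), (0.2, [12, 16, -35, 9, -28, 60]), (0.3, [12, 14, -45, 24, -16, 46]), (0.4, None)]
```

Run:
```python
from h import *
R=Rd(SA+180)
robot.goto([*S,.22],R)
print(robot.read_t(),robot.read_position(),robot.read_force())
robot.servo_line([*S,.085],speed=.2)
for n in("side","top"):
    p,d=robot.grab_frame(n); cv2.imwrite(f"pics/{n}1.png",cv2.resize(p[100:300,220:520,::-1],None,fx=2.6,fy=2.6)); np.savez(f"{n}1.npz",p=p,d=d)
print(robot.read_t(),robot.read_position())
```

```text
3.125 [ 0.56158637 -0.16936353  0.21998574] [ 0.44721884 -0.20170259 -0.59551055]
4.05 [ 0.56242659 -0.17000449  0.086524  ]
```

View pics/side1.png

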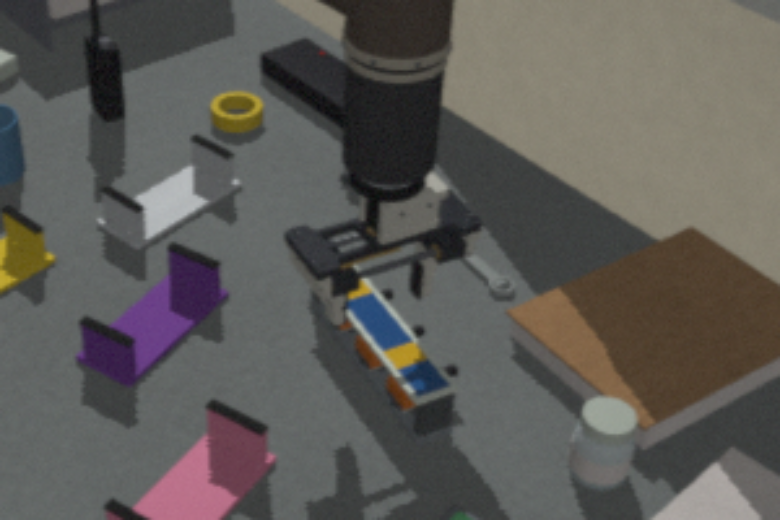

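View pics/top1.png

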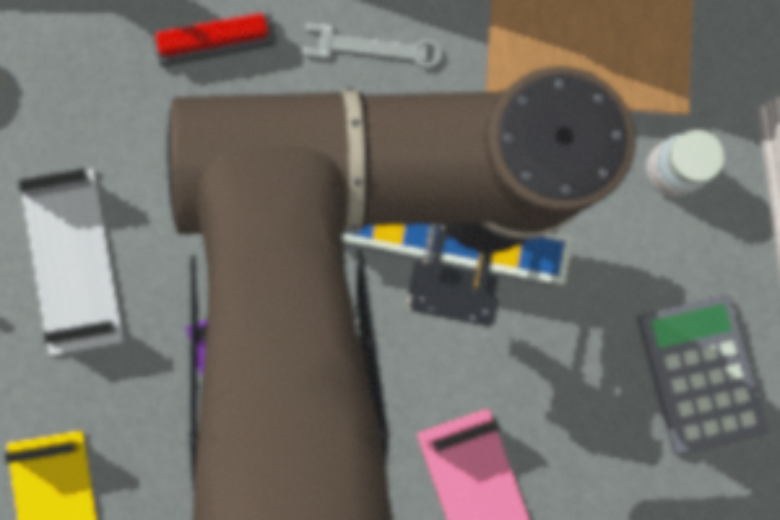

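Run:
```python
from h import *
p,d=load('side',1)
f,cx,cy,V=cam('side')
def pr(P):
    q=V[:3,:3]@np.array(P)+V[:3,3]; return q[0]/q[2]*f+cx,q[1]/q[2]*f+cy
t=robot.read_position(); im=cv2.resize(p[170:290,310:430,::-1],None,fx=6,fy=6,interpolation=cv2.INTER_CUBIC)
Rr=robot.read_tcp_rot()
for P,c in((t,(0,0,255)),(t+Rr[:,1]*.044,(0,255,0)),(t-Rr[:,1]*.044,(0,255,0)),([*S,.065],(255,0,255))):
    u,v=pr(P); cv2.circle(im,(int((u-310+.5)*6),int((v-170+.5)*6)),4,c,-1)
cv2.imwrite('pics/z1.png',im)
```

```text
(no output)
```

View pics/z1.png

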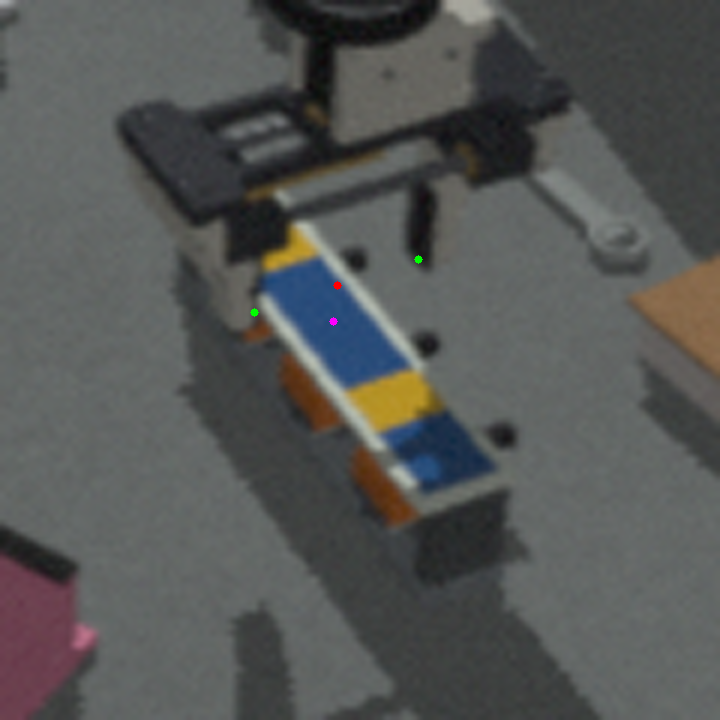

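The projected fingertips match the picture and the jaws straddle the plate centrally. Now I'll descend, grip and lift.

Run:
```python
from h import *
robot.servo_line([*S,.0455],speed=.08)
robot.dwell(.2); print(robot.read_position(),robot.read_force())
robot.move_gripper(0.0)
print(robot.read_t(),robot.read_grip_width()*88,robot.read_position(),robot.read_force())
robot.servo_line([*S,.17],speed=.12)
robot.dwell(.2)
print(robot.read_t(),robot.read_grip_width()*88,robot.read_position(),robot.read_force())
for n in("side","top"):
    p,d=robot.grab_frame(n); cv2.imwrite(f"pics/{n}2.png",cv2.resize(p[100:300,270:470,::-1],None,fx=3,fy=3)); np.savez(f"{n}2.npz",p=p,d=d)
```

```text
[ 0.56168636 -0.17001148  0.04607371] [ 0.18093505 -0.01554322  0.72609675]
5.6 49.72074912894902 [ 0.56136229 -0.17002031  0.04553711] [0.54646951 0.27872274 0.78167907]
6.9917 49.3075083381625 [ 0.56097597 -0.16999251  0.16926842] [ 0.62374666 -0.6175417  -1.89413839]
```

View pics/side2.png

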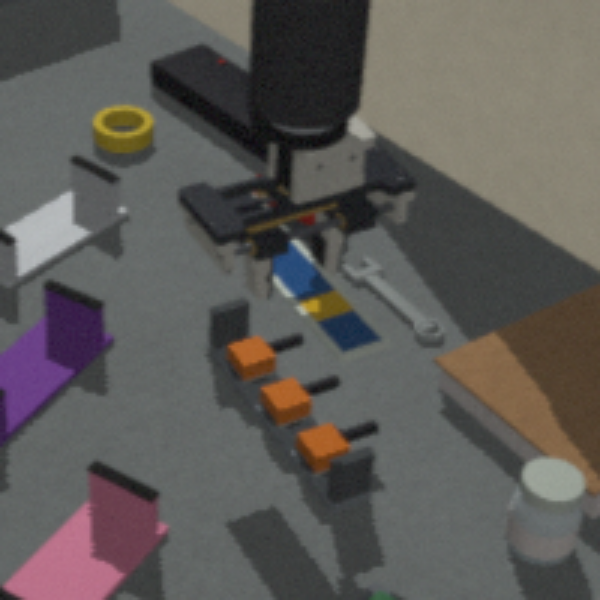

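Run:
```python
from h import *
R=Rd(KA+180)
robot.goto([*K,.17],R)
robot.servo_line([*K,.09],speed=.12); robot.dwell(.2)
print(robot.read_t(),robot.read_grip_width()*88,robot.read_position(),robot.read_force())
for n in("side","top"):
    p,d=robot.grab_frame(n); cv2.imwrite(f"pics/{n}3.png",cv2.resize(p[100:300,170:370,::-1],None,fx=3,fy=3)); np.savez(f"{n}3.npz",p=p,d=d)
```

```text
9.75 49.6315597733419 [0.53902552 0.22019718 0.09088072] [ 0.75771525 -1.16465825 -1.89723623]
```

View pics/side3.png

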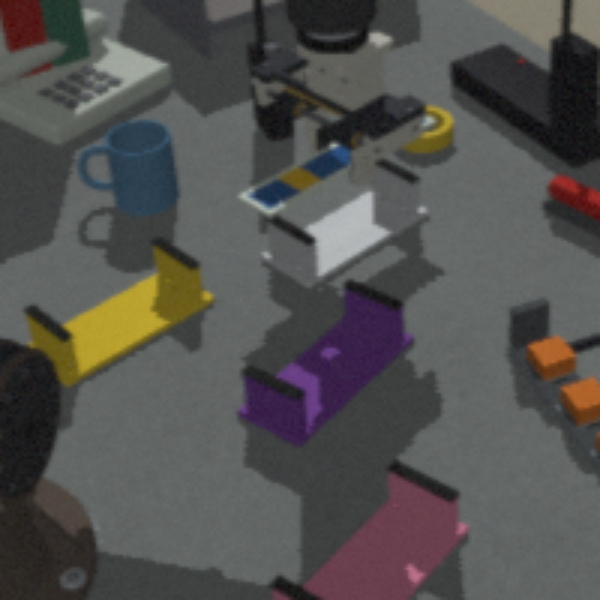

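View pics/top3.png

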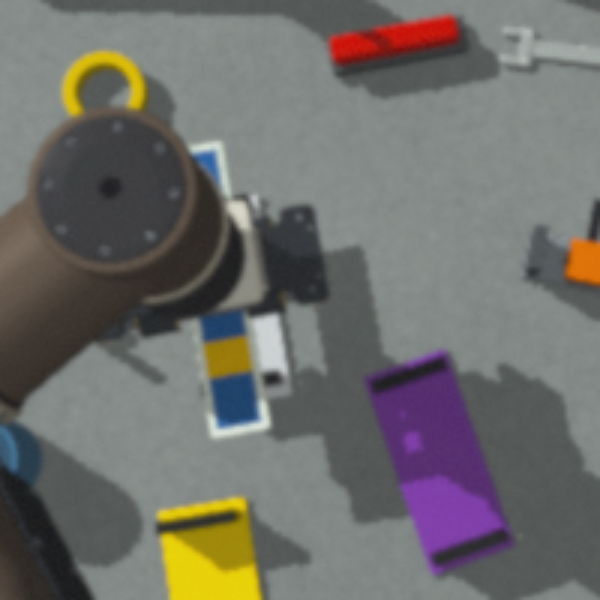

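Run:
```python
from h import *
ka=np.radians(KA); ky=np.array([np.cos(ka),np.sin(ka)]); kx=np.array([-ky[1],ky[0]])
t=robot.read_position()
for n in("top","side"):
    p,d=load(n,3); W=world(n,d); h=cv2.cvtColor(p,cv2.COLOR_RGB2HSV)
    u=(W[...,:2]-t[:2])@ky; v=(W[...,:2]-t[:2])@kx
    m=(abs(u)<.14)&(abs(v)<.05)&(W[...,2]>.088)&(W[...,2]<.13)
    near=m&(u<-.035)
    uu,vv,zz=u[near],v[near],W[...,2][near]
    A=np.c_[uu,vv,np.ones(len(uu))]; 
    for _ in range(3):
        s,*_r=np.linalg.lstsq(A,zz,rcond=None); k=abs(A@s-zz)<.006; A,zz=A[k],zz[k]
    print(n,len(zz),'slope',s,'u range',np.percentile(uu,[.5,1,5]),'v',np.percentile(vv[uu<-.06],[1,50,99]))
    far=m&(u>.06); print('far',far.sum(),u[far].max() if far.any() else 0, np.median(W[...,2][far]) if far.any() else 0)
```

```text
top 697 slope [-0.0001914   0.00830486  0.11020134] u range [-0.12467994 -0.12406533 -0.12042761] v [-0.02424753  0.0001726   0.02475748]
far 120 0.12567846087452725 0.10993756428213869
side 293 slope [ 0.00353028 -0.00113421  0.11020946] u range [-0.12878527 -0.12853464 -0.12580011] v [-0.02513073 -0.00105103  0.02888155]
far 12 0.12208811841563819 0.10902277873752278
```

The plate is level and centred on the tool to about 1 mm. Its top is 19.3 mm above the TCP, so I expect contact at a TCP height of about 0.042.

Run:
```python
from h import *
robot.servo_line([*K,.047],speed=.08); robot.dwell(.15)
f0=robot.read_force()[2]; print(robot.read_position(),f0)
z=.045
while z>.037:
    robot.servo_line([*K,z],speed=.03); robot.dwell(.08)
    f=robot.read_force()[2]; print(round(z,4),robot.read_position()[2].round(4),round(f-f0,2))
    if f-f0>1.8: break
    z-=.001
robot.move_gripper(1.0); robot.dwell(.1)
print(robot.read_t(),robot.read_grip_width()*88,robot.read_position())
robot.servo_line([*K,.2],speed=.2)
```

```text
[0.53897621 0.22019603 0.04761761] -1.836467733277774
0.045 0.0451 0.55
0.044 0.044 0.69
0.043 0.043 -0.08
0.042 0.042 -0.35
0.041 0.0414 7.0
13.2833 88.19918568012484 [0.53860485 0.21989633 0.04099769]
```

Run:
```python
from h import *
for n in("side","top"):
    p,d=robot.grab_frame(n); np.savez(f"{n}4.npz",p=p,d=d)
    W=world(n,d); h=cv2.cvtColor(p,cv2.COLOR_RGB2HSV)
    a,b=(190,110)
    cv2.imwrite(f"pics/{n}4.png",cv2.resize(p[b:b+180,a:a+260,::-1],None,fx=3,fy=3))
    dd=W[...,:2]-S; u=dd@sx; v=dd@sy
    m=(h[...,0]<20)&(h[...,1]>130)&(abs(u)<.08)&(abs(v)<.15)&(W[...,2]>.032)&(W[...,2]<.045)
    N,l,st,ce=cv2.connectedComponentsWithStats(m.astype(np.uint8))
    for i in range(1,N):
        if st[i,4]>30:
            x,y,A,B,t=rect(n,l==i,.038); q=np.array([x,y])/1e3-S; print(n,'cap',round(x,1),round(y,1),round(A,1),round(B,1),'strip coords',(q@sx*1e3).round(1),(q@sy*1e3).round(1))
    m=(p.max(-1)<70)&(u>.024)&(u<.08)&(abs(v)<.1)&(W[...,2]>.028)&(W[...,2]<.045)
    N,l,st,ce=cv2.connectedComponentsWithStats(m.astype(np.uint8))
    for i in range(1,N):
        if st[i,4]>8: print(n,'tab',st[i,4],(u[l==i].mean()*1e3).round(1),(v[l==i].mean()*1e3).round(1),W[l==i][:,2].max().round(4))
    if n=="top":
        ka=np.radians(KA); ky=np.array([np.cos(ka),np.sin(ka)]); kx=np.array([-ky[1],ky[0]])
print(robot.read_t())
```

```text
side cap 571.4 -107.1 42.4 39.4 strip coords -1.9 63.6
side cap 558.4 -174.8 41.4 41.4 strip coords -1.9 -5.3
side cap 545.5 -243.6 40.8 40.0 strip coords -1.6 -75.2
side tab 35 40.7 65.6 0.0401
side tab 37 40.8 -5.2 0.0419
side tab 42 40.2 -75.4 0.0437
top cap 576.0 -103.9 37.2 36.1 strip coords 2.0 67.7
top cap 562.7 -172.4 37.5 36.4 strip coords 1.8 -2.1
top cap 549.9 -240.6 37.7 37.1 strip coords 2.1 -71.5
top tab 24 40.2 68.4 0.0425
top tab 25 39.9 -1.6 0.0419
top tab 26 39.4 -71.0 0.0425
14.325
```

View pics/side4.png

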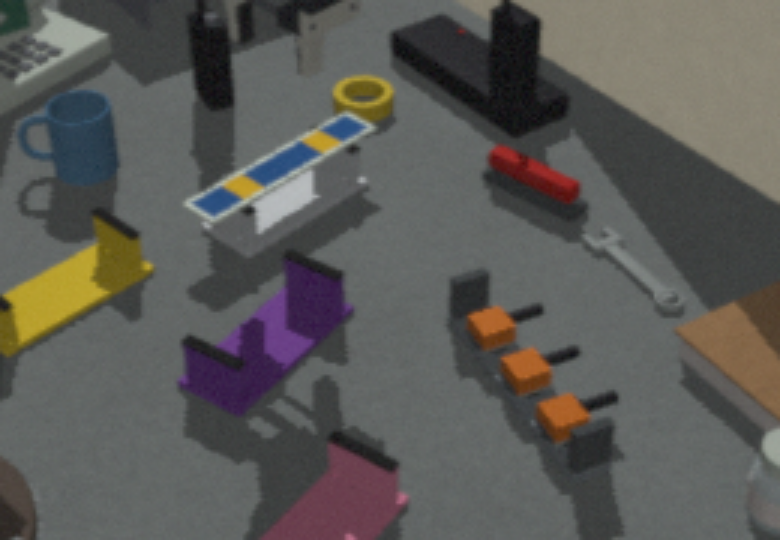

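View pics/top4.png

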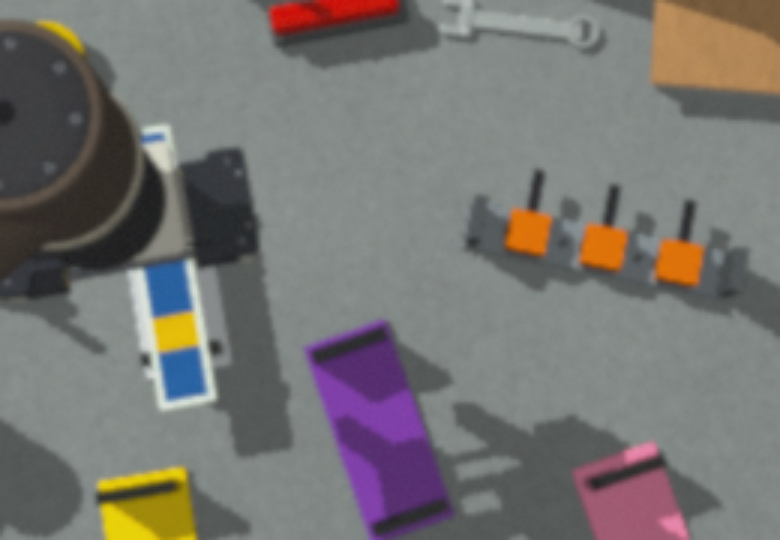

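```bash
sed -i 's/^K=/S0=S; S=S+.0005*sx-.0022*sy\nK=/' h.py
python3 - <<'E'
from h import *
R=tab(0,0,0)[1]*[-1,-1,1]
robot.move_gripper(0.0)
first=True
for o in(.07,0,-.07):
    c=S+o*sy
    if first: robot.goto([*c,.2],R); robot.servo_line([*c,.06],speed=.2); first=False
    else: robot.servo_line([*c,.06],speed=.15)
    robot.servo_line([*c,.043],speed=.06); robot.dwell(.15); f0=np.mean([robot.read_force()[2] for _ in range(3)])
    z=.041; L=[]
    while z>.0325:
        robot.servo_line([*c,z],speed=.03); robot.dwell(.06)
        f=robot.read_force()[2]-f0; L.append((round(robot.read_position()[2]*1e3,1),round(f,1)))
        if f>3.2: break
        z-=.001
    print(o,L)
    robot.servo_line([*c,.06],speed=.15)
print(robot.read_t())
E
```

```text
0.07 [(np.float64(41.0), np.float64(-0.1)), (np.float64(40.0), np.float64(-0.1)), (np.float64(39.0), np.float64(0.6)), (np.float64(38.3), np.float64(3.8))]
0 [(np.float64(41.0), np.float64(-0.3)), (np.float64(40.0), np.float64(-0.9)), (np.float64(38.9), np.float64(-1.5)), (np.float64(38.1), np.float64(0.1)), (np.float64(37.1), np.float64(0.5)), (np.float64(36.1), np.float64(1.5)), (np.float64(35.1), np.float64(1.7)), (np.float64(34.0), np.float64(1.9)), (np.float64(33.1), np.float64(2.8))]
-0.07 [(np.float64(41.1), np.float64(0.4)), (np.float64(40.0), np.float64(0.1)), (np.float64(39.0), np.float64(-0.4)), (np.float64(38.3), np.float64(2.2)), (np.float64(38.0), np.float64(9.3))]
28.8667
```

The middle bolt gives: it went down 5 mm under about 3 N. The outer two are hard at 38 mm. Next is the middle tab.

Run:
```python
from h import *
F=[-1,-1,1]
p,R=tab(0,0,-.8); R=R*F; pre=p-R[:,2]*.09
ori=robot.read_tcp_rot(); c=robot.read_position()
robot.servo_line([c[0],c[1],.15],speed=.2)
robot.move_gripper(.4)
robot.goto(pre,R); robot.servo_line(p-R[:,2]*.03,speed=.15)
robot.servo_line(p,speed=.08); robot.dwell(.1)
print(robot.read_t(),robot.read_position()-p,robot.read_force(),robot.read_grip_width()*88)
for n in("side","top"):
    q,d=robot.grab_frame(n); np.savez(f"{n}5.npz",p=q,d=d)
    cv2.imwrite(f"pics/{n}5.png",cv2.resize(q[140:290,300:480,::-1],None,fx=4,fy=4))
```

```text
32.375 [ 0.00074698 -0.00021329  0.00045932] [-0.228043    0.52102112 -0.2538201 ] 35.40613674723529
```

View pics/side5.png

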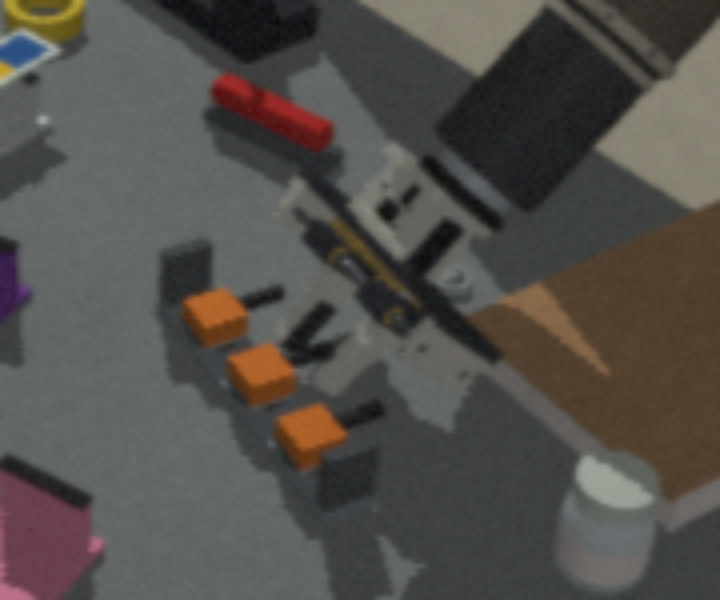

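The fingers straddle the middle tab and clear its neighbours. Closing the jaws and lifting along the hinge arc.

Run:
```python
from h import *
F=[-1,-1,1]
robot.move_gripper(0.0)
print(robot.read_t(),robot.read_grip_width()*88,robot.read_force(),robot.read_position())
off=0
for th in np.arange(.1,.951,.085):
    p,R=tab(0,th,-.8+th); robot.servo_line(p,R*F,speed=.06)
    f=robot.read_force(); print(round(th,2),(robot.read_position()-p).round(4),f.round(1))
    if np.linalg.norm(f)>25: break
robot.dwell(.2)
print(robot.read_t(),robot.read_grip_width()*88,robot.read_force())
for n in("side","top"):
    q,d=robot.grab_frame(n); np.savez(f"{n}6.npz",p=q,d=d)
    cv2.imwrite(f"pics/{n}6.png",cv2.resize(q[110:290,200:440,::-1],None,fx=3.2,fy=3.2))
```

```text
33.0167 9.675359276039996 [ 0.52184733 -4.07929357 -0.43971808] [ 0.59520616 -0.17951177  0.02091927]
0.1 [-0.0015 -0.0004 -0.0007] [-6.  -4.1 -7.2]
0.18 [-0.0016 -0.0004  0.    ] [-5.1 -4.9 -6.8]
0.27 [-0.0016 -0.0004  0.0003] [-3.3 -5.9 -6.9]
0.36 [-0.0017 -0.0004  0.0005] [-5.2 -6.1 -7. ]
0.44 [-0.0019 -0.0003  0.0006] [-3.6 -5.7 -6.7]
0.52 [-0.0021 -0.0002  0.0006] [-3.6 -5.6 -6.9]
0.61 [-0.0023 -0.0003  0.0005] [-3.1 -5.7 -8. ]
0.7 [-0.0023 -0.0002  0.0004] [-2.5 -5.1 -9.1]
0.78 [-0.0025 -0.0002  0.0003] [-1.4 -6.1 -8. ]
0.86 [-0.0028 -0.0001  0.0001] [-1.  -4.9 -9.1]
0.95 [-0.0027 -0.0002 -0.0002] [-3.5 -3.5 -6. ]
35.975 9.594716963837012 [-4.66382421 -3.40941524 -1.93108318]
```

View pics/side6.png

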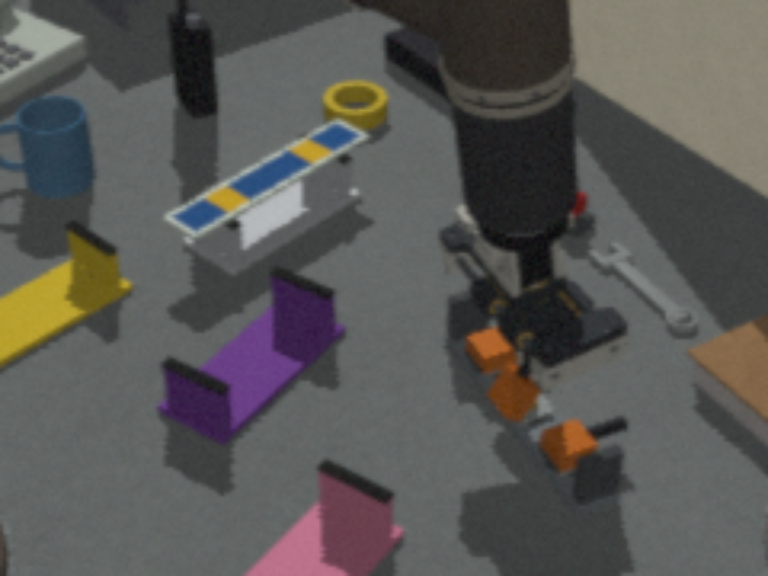

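View pics/top6.png

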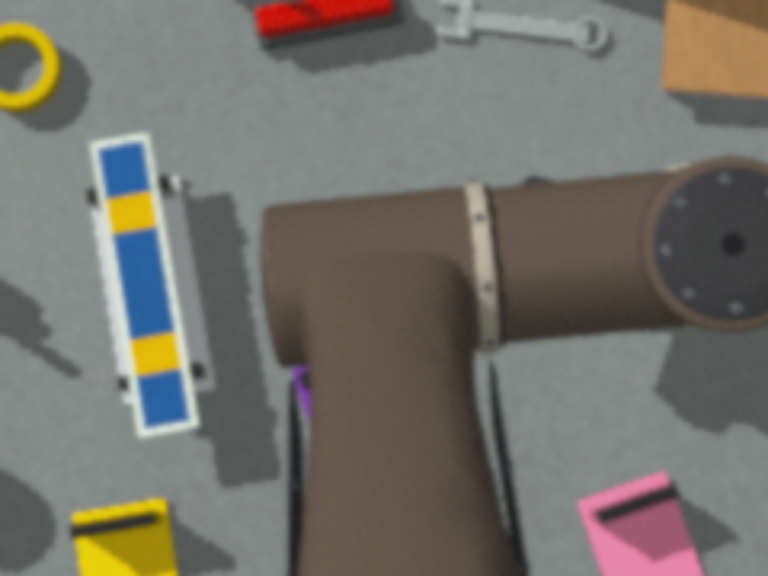

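Run:
```python
from h import *
p,d=load('top',6); W=world('top',d)
R=np.zeros(d.shape,bool); R[140:255,220:270]=1
m=R&(W[...,2]>.0585)&(W[...,2]<.07)
print('plate top',rect('top',m,.061),'z',np.median(W[m][:,2]))
A=np.c_[W[m][:,:2]-K,np.ones(m.sum())]; print('slope',np.linalg.lstsq(A,W[m][:,2],rcond=None)[0])
p,d=load('side',6); W=world('side',d)
h=cv2.cvtColor(p,cv2.COLOR_RGB2HSV); blue=(h[...,0]>100)&(h[...,0]<125)&(h[...,1]>120)|(h[...,0]>15)&(h[...,0]<35)&(h[...,1]>120)
R=np.zeros(d.shape,bool); R[145:185,250:318]=1; m=cv2.morphologyEx((R&blue&(W[...,2]>.05)).astype(np.uint8),cv2.MORPH_CLOSE,np.ones((5,5)))
print('print side',rect('side',m,.061))
dd=W[...,:2]-S; u=dd@sx; v=dd@sy
m=(h[...,0]<20)&(h[...,1]>130)&(abs(u)<.08)&(abs(v)<.013)&(W[...,2]>.022)
X=np.c_[u[m],W[...,2][m]]*1e3; print('mid cap pts',len(X)); c=X-X.mean(0); w=np.linalg.svd(c,full_matrices=False)
print(X.mean(0),w[1],w[2]); print('face angle',np.degrees(np.arctan2(w[2][0][1],w[2][0][0])))
for s in(1,-1):
    mm=(h[...,0]<20)&(h[...,1]>130)&(abs(u)<.03)&(abs(v-s*.07)<.025); print('outer z',np.percentile(W[...,2][mm]*1e3,[50,90,99]).round(1),mm.sum())
print('tcp',((robot.read_position()[:2]-S)@sx*1e3).round(1),robot.read_position()[2],robot.read_t())
```

```text
plate top (538.5621948242188, 220.0194854736328, 249.98831176757812, 50.217689514160156, 11.036489486694336) z 0.06150238222339045
slope [-0.00053205  0.00097341  0.06171934]
print side (535.8037719726562, 221.8846435546875, 230.32968139648438, 35.35890197753906, 11.192659378051758)
mid cap pts 100
[-23.0974837   47.63064739] [146.9109638   85.59207853] [[-0.12497184 -0.99216029]
 [-0.99216029  0.12497184]]
face angle -97.17912977247963
outer z [35.  39.3 41.6] 141
outer z [36.9 39.4 41.2] 170
tcp 8.2 0.061831312205616384 36.075
```

Run:
```python
from rig import robot
print(robot.read_grip_width()*88,robot.read_force(),robot.read_position())
robot.job_done(); print(robot.read_t())
```

```text
9.75625744267721 [-5.67936931 -2.95965521 -0.2812562 ] [ 0.56931715 -0.17452177  0.06183131]
the job is handed in; nothing more can be done
the job is handed in; nothing more can be done
```

I handed the job in at about 36 s, with the loose bolt's cap open and its tab still in the jaws.

- **Plate:** I gripped the plate by its two long edges, with the pads on the edges only, and laid it printed side up on the aluminium rack. The top camera shows it level, about 1 mm from the rack's centre and within 0.1° of its axis. The side camera puts it 2–3 mm away from that, roughly what its calibration allows.
- **Taps:** The two outer bolts were hard at 38 mm. The middle one sank about 5 mm under roughly 3 N, so it is the loose one.
- **Cap:** I lifted the middle cap by its tab to about 0.95 rad of its 1.2 rad. The tool position and the cap's place in the picture fit that angle. A line fit to the cap's points gave no clear angle, because it mixed two of the cap's faces.
- **Hold:** The jaws read 9.8 mm on the 10 mm tab, with about 6 N at the wrist.
- **The rest:** The outer caps read as shut, at about 38–41 mm. I saw nothing else on the desk moved in the last pictures, but I didn't measure that.

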